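Tighten the drilling jig's two wing bolts

TASK

The plywood blanks are lying in the drilling jig: tighten its clamp bar by turning the two wing bolts clockwise fully home, so that each wing lies along the bar, first the large wing and then the small one. Leave the round adjusting knob beside them as it is set.

Things in the scene. Friction and masses are not known exactly. Their poses are not given: they have to be found in the camera images.
- jig: drilling jig, fixed: plywood baseboard 240 x 420 x 18 mm, two plywood blanks under an aluminium clamp bar 50 x 400 mm. Origin: centre of its underside, on the table; y along the clamp bar, x across it, z up. Bar: centre line at x = +50 mm, top 36 mm above the table; on it, on 10 mm high seats, the two wing bolts and the round knob, about 120 mm apart, in any order.
- big_wing_grip (a point): large wing bolt, dark steel: upright flat bar 68 long, 14 thick, 32 high (mm) on a collar of radius 15. This point: mid-bar on the bolt's axis, 76 above the table, 12 below the bar's top; x along the bar, y across its thickness. Turns clockwise from above with light friction (0.06 N m), stays put; hard stop where the bar lies along the jig's y axis, 50 to 80 degrees from the start. Does not rise or sink.
- small_wing_grip (a point): small wing bolt, dark steel: upright flat bar 40 long, 14 thick, 32 high (mm) on a collar of radius 15. This point: mid-bar on the bolt's axis, 76 above the table, 12 below the bar's top; x along the bar, y across its thickness. Turns clockwise from above with light friction (0.06 N m), stays put; hard stop where the bar lies along the jig's y axis, 50 to 80 degrees from the start. Does not rise or sink.
- round_knob_grip (a point): round adjusting knob, dark steel, to be left alone: a ribbed cylinder 46 mm across and 42 mm high, its top 88 mm above the table, standing in the same row as the wing bolts. This point: on its axis, 76 mm above the table; turns with it; at the start its x axis is along the jig's x axis. It turns either way, with light friction.

How it is judged:
By the outcome, as a careful person would: the job done as asked, in the order asked, and still so for the second after the job is handed in, with the robot touching nothing.
It also fails if it takes over 35 s, if anything falls off the work surface, if the arm or the gripper's body presses on something with over 40 N, if the wrist force passes 120 N, or if a joint passes its speed limit or range.

ROBOT

A 6-joint arm with a two-finger parallel gripper is mounted at the origin on the work surface. World frame = base frame: x ahead of the robot, y to its left, z up, the work surface at z = 0. Lengths are in m, angles in rad, forces in N, time in s.
With the tool pointing down it reaches from about 0.3 to 0.775 m from the base axis. Payload 14.6 kg.
Tool frame: the origin (TCP) lies midway between the tips of the shut fingers; the grasp point (between the pads) lies 19 mm behind it; z points along the fingers, y is the line along which they close (so a half turn about z gives the same grasp; the last joint's range is limited). The gripper opens to 94 mm and grips with 3 to 60 N. Pads are 16 mm wide; open, the fingers measure 119 mm over their backs; the gripper's body (75 mm by 177 mm) begins 78 mm behind the grasp point.
Start: joints at [-1.238, 0.3, 1.521, -0, 1.321, -0.067], TCP at [0.214, -0.507, 0.205] pointing down, gripper open.
Joint ranges: [-3.03, 3.03], [-0.79, 2.21], [0.23, 2.52], [-1.04, 4.18], [0, 3.07], [-2.55, 2.55]. Speed limits (rad/s): [2.22, 2.22, 2.57, 3.14, 3.14, 3.14].

INTERFACE

Orientations are given as [roll, pitch, yaw] about the fixed x, y, z axes, in that order (R = Rz(yaw) Ry(pitch) Rx(roll)).
In Python, from station import ctrl gives the robot as it stands. The module is installed in compiled form; this text tells all that it offers.
- The arm moves only by the tool servo_tool, never from a script. Its argument "plan" is a list of rows, each a list of 7 numbers: the opening in per cent of the stroke, from 0 (shut) to 100 (fully open), then the shift along the tool's x, y, z in m, then the turn, a rotation vector about the tool's x, y, z in rad. A call has exactly 8 rows; each row shifts and turns the commanded pose from where the row before left it, along the tool's axes as they then stand; what a row does not reach is not made up. A row lasts 1/8 s, in which the tool goes at most 62.5 mm and 10.7 degrees, less where a joint would pass 70% of its speed; a pose out of reach is approached as far as the arm can. A call with a gripper value outside its range is refused whole. The fingers move at their own pace and stop on an object; "force" is the grip in N (left out, the last holds). Time passes only in rows, so rows that do not move let the fingers close, or fill a call up. It gives the time, the measured TCP pose, the force, the opening and the grip force at its end, in the units of the state.
- ctrl.get_obs(): the state, without advancing time (a new reading comes with each control period).
- ctrl.camera(name): name is "side" or "top" or "wrist"; returns a dict with "pixels" (480x640x3 uint8, red, green, blue), "z_map" (480x640 float32, m along the optical axis (not along the pixel's ray), 0 where there is no reading), "mtx" (3x3 intrinsics, pixels), "dist" ([k1, k2, p1, p2, k3] as OpenCV has them; the pictures are not rectified), "pose" (4x4, takes a point from camera to world coordinates). Camera axes: x right, y up, looking along -z (the intrinsics and any distortion apply to the point x, -y, -z); pixel columns grow to the right and rows downward; lengths in m; the calibration is good to about 2 mm. A picture is of the moment at which its call begins.
- ctrl.hand_in(): hands the job in; it is judged then, once.
The state is a dict: "time_s": time; "qpos": joint angles; "joint_vel": joint speeds; "tau": joint torques, N m; "ee_pos": TCP position; "eef_rot": TCP orientation; "force": force on the tool from outside, world axes, zero at the start; "moment": the same for the moment, N m; "grip_width": finger opening in m; "grip_force": force on a finger pad.
Only numpy, scipy, OpenCV 4.12 (cv2) and the standard library are available. Lean on these libraries where they do the work, as an engineer would, in place of code of your own. Each camera call takes 0.05 s, during which the arm holds its last target. There are 200 camera calls.

## Working session

There is one attempt and no reset: what is moved stays moved. The work goes in short steps, Python scripts to look and compute and a tool call to move; the robot and the scene stay as the last step left them, time stands still between calls to the robot, and variables do not carry over. Pictures are saved under pics/ and viewed, at most 10 in all, crops included, and the job is handed in when it is done.

Besides the shell and the picture viewer there is one more tool, called after ">>>" as a command line: name --pt "numbers of a row" for each row, then --argument value for the rest. servo_tool: Moves the arm, as the interface text tells. Its arguments: {"type":"object","properties":{"plan":{"type":"array","items":{"type":"array","items":{"type":"number"}}},"force":{"type":"number"}},"required":["plan"]}

```bash
mkdir -p pics; cat > h.py <<'E'
import numpy as np,cv2
from station import ctrl
def pts(c):
    z=c["z_map"];h,w=z.shape
    u,v=np.meshgrid(np.arange(w),np.arange(h))
    n=cv2.undistortPoints(np.stack([u,v],-1).reshape(-1,1,2).astype(np.float64),c["mtx"],np.array(c["dist"])).reshape(h,w,2)
    P=np.stack([n[...,0]*z,-n[...,1]*z,-z],-1)
    return P@c["pose"][:3,:3].T+c["pose"][:3,3]
E
python3 - <<'E'
from h import *
c=ctrl.camera("top");np.save("top.npy",pts(c));cv2.imwrite("pics/top.png",c["pixels"][...,::-1])
print(c["pose"].round(3),ctrl.get_obs())
P=np.load("top.npy");z=P[...,2];ok=c["z_map"]>0
m=(ok&(z>.078)&(z<.098)).astype(np.uint8)
n,l,s,ce=cv2.connectedComponentsWithStats(m)
for i in range(1,n):
    if s[i,4]>60:
        q=P[l==i]
        r=cv2.minAreaRect((q[:,:2]*1000).astype(np.float32))
        print(s[i],ce[i].round(),q.mean(0).round(4),q[:,2].max().round(4),r)
E
```

```text
[[-0.024  0.983 -0.182  0.43 ]
 [-0.999 -0.019  0.031  0.053]
 [ 0.027  0.183  0.983  0.765]
 [ 0.     0.     0.     1.   ]] {'time_s': 0.05, 'qpos': array([-1.23760527e+00,  3.00438364e-01,  1.52154837e+00, -2.27549168e-05,
        1.32069374e+00, -6.65925760e-02]), 'joint_vel': array([-0.00043154, -0.00224417, -0.00132277,  0.00062593, -0.00228983,
        0.00056503]), 'tau': array([ 1.61426407e-03, -5.33210421e+01, -3.53710055e+01,  7.10505364e-02,
        2.34929589e-02, -6.08433743e-05]), 'ee_pos': array([ 0.21398487, -0.50639726,  0.20491812]), 'eef_rot': array([-3.14050577e+00, -5.03954542e-05,  3.99789247e-01]), 'force': array([ 0.56121313, -0.49980993,  0.27924889]), 'moment': array([0.03743815, 0.0574134 , 0.02375105]), 'grip_force': 0.0, 'grip_width': 0.09393580731788266}
[601 128  34  35 333] [612. 150.] [ 0.6827 -0.4319  0.0883] 0.098 ((685.6202392578125, -436.55987548828125), (54.33414077758789, 26.547395706176758), 25.882287979125977)
[407 224  19  45 459] [416. 246.] [ 0.5376 -0.1161  0.088 ] 0.0944 ((538.5816650390625, -117.32463836669922), (14.485464096069336, 68.14940643310547), 74.05941009521484)
[327 247  31  31 690] [342. 262.] [ 0.5155 -0.0051  0.0882] 0.0943 ((516.1275634765625, -5.6577606201171875), (44.20444869995117, 44.179168701171875), 29.14961814880371)
[258 271  12  29 273] [264. 285.] [0.4848 0.1099 0.0883] 0.0945 ((485.2795715332031, 110.32220458984375), (40.09526062011719, 13.949209213256836), 3.1287691593170166)
```

View pics/top.png

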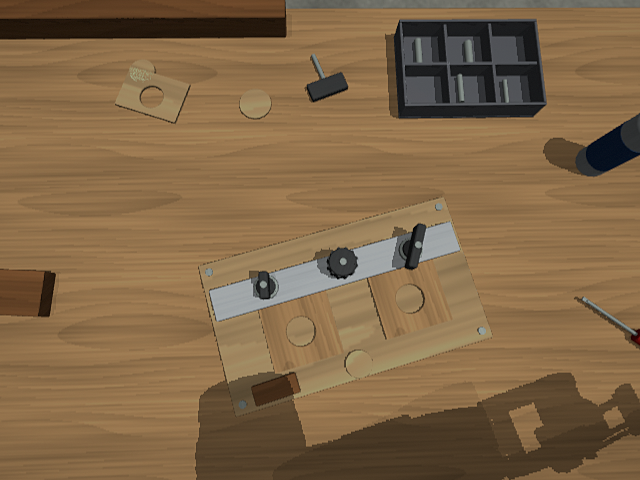

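The picture shows the large wing at pixel (416,246), the knob at (342,262) and the small wing at (264,285). Their sizes (68x14, 44 across, 40x14 mm), heights (about 88 mm) and spacing (about 117 mm) match the text. The jig's y axis heads about 103°, so the large wing needs about 61° clockwise and the small one about 80°. I'll move over the large wing and turn to yaw 164°.

>>> servo_tool --pt "100 0.045 -0.0232 0 0 0 0" --pt "100 0.045 -0.0232 0 0 0 0" --pt "100 0.045 -0.0232 0 0 0 0" --pt "100 0.045 -0.0232 0 0 0 0" --pt "100 0.045 -0.0232 0 0 0 0" --pt "100 0.045 -0.0232 0 0 0 0" --pt "100 0.045 -0.0232 0 0 0 0" --pt "100 0.045 -0.0232 0 0 0 0" --force 15

```text
time_s: 1.05
ee_pos: [0.4742, -0.194, 0.2052]
eef_rot: [-3.141, 0.0, 0.4]
force: [0.7, -1.3, 0.9]
grip_width: 0.0941
grip_force: 0.0
```

>>> servo_tool --pt "100 0.045 -0.0232 0 0 0 0" --pt "100 0.045 -0.0232 0 0 0 0" --pt "100 0 0 0 0 0 -0.176" --pt "100 0 0 0 0 0 -0.176" --pt "100 0 0 0 0 0 -0.176" --pt "100 0 0 0 0 0 -0.176" --pt "100 0 0 0 0 0 -0.176" --pt "100 0 0 0 0 0 -0.176"

```text
time_s: 2.05
ee_pos: [0.5381, -0.1177, 0.205]
eef_rot: [-3.141, -0.0, 1.462]
force: [0.7, -0.0, 0.7]
grip_width: 0.0936
grip_force: 0.0
```

>>> servo_tool --pt "100 0 0 0 0 0 -0.176" --pt "100 0 0 0 0 0 -0.176" --pt "100 0 0 0 0 0 -0.176" --pt "100 0 0 0 0 0 -0.176" --pt "100 0 0 0 0 0 -0.176" --pt "100 0 0 0 0 0 -0.176" --pt "100 0 0 0 0 0 -0.176" --pt "100 0 0 0 0 0 -0.176"

```text
time_s: 3.05
ee_pos: [0.5381, -0.1177, 0.205]
eef_rot: [3.142, -0.001, 2.87]
force: [0.6, -0.3, 0.6]
grip_width: 0.094
grip_force: 0.0
```

```bash
cat > w.py <<'E'
from h import *
import sys
def wrist(name):
    c=ctrl.camera("wrist");P=pts(c);cv2.imwrite(name,c["pixels"][...,::-1])
    o=ctrl.get_obs();print(o["time_s"],o["ee_pos"].round(4),np.degrees(o["eef_rot"]).round(2))
    z=P[...,2];m=((c["z_map"]>0)&(z>.080)&(z<.096)).astype(np.uint8)
    n,l,s,ce=cv2.connectedComponentsWithStats(m)
    for i in range(1,n):
        if s[i,4]>300:
            q=P[l==i];(x,y),(w,h),a=cv2.minAreaRect((q[:,:2]*1000).astype(np.float32))
            if h>w:a+=90
            print(s[i],np.round([x,y,max(w,h),min(w,h),a-180*(a>90)],1),"z",np.median(q[:,2]).round(4))
if __name__=="__main__":wrist(sys.argv[1])
E
python3 w.py pics/w1.png
```

```text
3.1 [ 0.5381 -0.1177  0.205 ] [ 1.8000e+02 -5.0000e-02  1.6493e+02]
[ 591   51   34   61 1584] [486.1 110.6  39.8  15.7   2.2] z 0.088
[ 424  138   63   61 2712] [516.9  -5.   44.6  44.3  88.4] z 0.0883
[ 314  191   18   85 1497] [ 538.9 -116.7   68.1   13.8  -15.4] z 0.0881
```

View pics/w1.png

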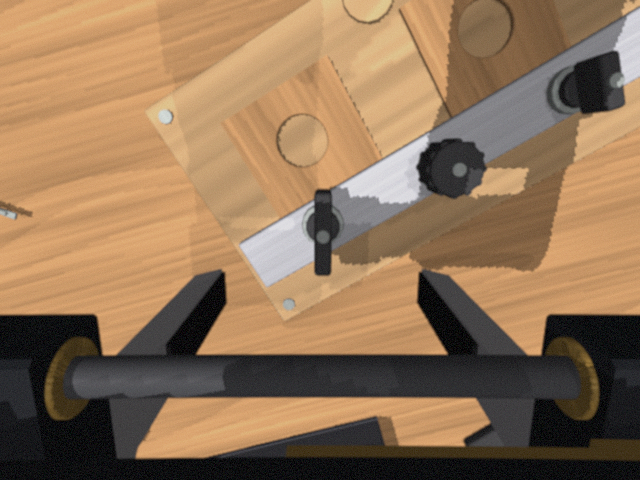

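The large wing runs vertically at pixel (323,233), midway between the open fingers. It measures 68x14 mm at z 0.088 with heading -15.4°. I'll descend and grip.

>>> servo_tool --pt "100 -0.0005 0.0009 0.036 0 0 0" --pt "100 0 0 0.036 0 0 0" --pt "100 0 0 0.036 0 0 0" --pt "100 0 0 0.036 0 0 0" --pt "0 0 0 0 0 0 0" --pt "0 0 0 0 0 0 0" --pt "0 0 0 0 0 0 0" --pt "0 0 0 0 0 0 0" --force 15

```text
time_s: 4.1
ee_pos: [0.5394, -0.1171, 0.0625]
eef_rot: [3.142, 0.002, 2.864]
force: [-0.8, 0.8, -0.7]
grip_width: 0.0573
grip_force: 0.0
```

>>> servo_tool --pt "0 0 0 0 0 0 0" --pt "0 0 0 0 0 0 0" --pt "0 0 0 0 0 0 0" --pt "0 0 0 0 0 0 0" --pt "0 0 0 0 0 0 0" --pt "0 0 0 0 0 0 0" --pt "0 0 0 0 0 0 0" --pt "0 0 0 0 0 0 0"

```text
time_s: 5.1
ee_pos: [0.539, -0.117, 0.0614]
eef_rot: [3.142, -0.0, 2.864]
force: [-0.2, -0.1, -0.2]
grip_width: 0.0138
grip_force: 15.0
```

Gripped at 13.8 mm with no side force. Turning clockwise, which is positive about tool z.

>>> servo_tool --pt "0 0 0 0 0 0 0.13" --pt "0 0 0 0 0 0 0.13" --pt "0 0 0 0 0 0 0.13" --pt "0 0 0 0 0 0 0.13" --pt "0 0 0 0 0 0 0.13" --pt "0 0 0 0 0 0 0.13" --pt "0 0 0 0 0 0 0.13" --pt "0 0 0 0 0 0 0.13"

```text
time_s: 6.1
ee_pos: [0.5399, -0.1162, 0.0614]
eef_rot: [3.139, -0.001, 1.82]
force: [6.4, 5.3, -4.2]
grip_width: 0.0136
grip_force: 15.1
```

```bash
python3 -c "
from h import *
o=ctrl.get_obs();print(o['time_s'],o['force'].round(2),o['moment'].round(2),o['eef_rot'],o['grip_force'])"
```

```text
6.1 [ 6.41  5.26 -4.24] [ 1.16 -1.45  0.25] [ 3.13938323e+00 -5.22695152e-04  1.81973044e+00] 15.05561739206314
```

>>> servo_tool --pt "0 0 0 0 0 0 0.015" --pt "0 0 0 0 0 0 0.015" --pt "0 0 0 0 0 0 0.015" --pt "0 0 0 0 0 0 0.015" --pt "0 0 0 0 0 0 0" --pt "0 0 0 0 0 0 0" --pt "0 0 0 0 0 0 0" --pt "0 0 0 0 0 0 0"

```text
time_s: 7.1
ee_pos: [0.5398, -0.116, 0.0615]
eef_rot: [3.14, -0.001, 1.765]
force: [6.5, 8.2, -3.3]
grip_width: 0.0148
grip_force: 15.9
```

```bash
python3 -c "
from h import *
o=ctrl.get_obs();print(o['time_s'],o['force'].round(2),o['moment'].round(2),o['eef_rot'],o['grip_force'])"
```

```text
7.1 [ 6.5   8.18 -3.35] [ 1.42 -1.31  0.38] [ 3.13965456e+00 -8.18112707e-04  1.76459355e+00] 15.88462030471419
```

The grip opened by 1 mm as the pads turned on the bar, so the stop has been reached. Releasing, rising and checking.

>>> servo_tool --pt "50 0 0 0 0 0 0" --pt "50 0 0 0 0 0 0" --pt "50 0 0 0 0 0 0" --pt "50 0 0 0 0 0 0" --pt "60 0 0 -0.036 0 0 0" --pt "70 0 0 -0.036 0 0 0" --pt "80 0 0 -0.036 0 0 0" --pt "100 0 0 -0.036 0 0 0"

```text
time_s: 8.1
ee_pos: [0.5389, -0.1171, 0.2067]
eef_rot: [3.142, 0.0, 1.764]
force: [-0.1, -0.3, -0.1]
grip_width: 0.0819
grip_force: 0.0
```

```bash
python3 w.py pics/w2.png; python3 - <<'E'
import cv2,numpy as np
P=np.load("top.npy");z=P[...,2]
im=cv2.imread("pics/top.png").astype(int)
m=((abs(z-.036)<.006)&(im.max(2)-im.min(2)<30)&(im.min(2)>110)).astype(np.uint8)
n,l,s,c=cv2.connectedComponentsWithStats(m)
q=P[m>0];k=np.array([s[i,4]>100 for i in range(n)]);k[0]=False
q=P[k[l]];print("clamp bar",cv2.minAreaRect((q[:,:2]*1000).astype(np.float32)))
E
```

```text
8.15 [ 0.5403 -0.1174  0.2117] [1.7967e+02 1.7000e-01 1.0106e+02]
[ 292   45   63   68 3026] [517.3  -4.7  44.3  44.1 -89.2] z 0.0883
[ 312  189   23   84 1453] [ 539.3 -116.1   67.6   14.   -75.1] z 0.0881
clamp bar ((510.2940673828125, -0.00653076171875), (49.65275192260742, 399.5438232421875), 14.942384719848633)
```

The large wing's heading is -75.1° and the clamp bar's is -75.06°, so the large wing is home. On to the small wing.

>>> servo_tool --pt "100 0.0583 -0.0022 0 0 0 0" --pt "100 0.0583 -0.0022 0 0 0 0" --pt "100 0.0583 -0.0022 0 0 0 0" --pt "100 0.0583 -0.0022 0 0 0 0" --pt "100 0 0 0 0 0 -0.177" --pt "100 0 0 0 0 0 -0.177" --pt "100 0 0 0 0 0 -0.177" --pt "100 0 0 0 0 0 -0.177"

```text
time_s: 9.15
ee_pos: [0.4856, 0.1101, 0.2053]
eef_rot: [-3.142, 0.0, 2.478]
force: [-1.0, -0.3, 1.1]
grip_width: 0.0938
grip_force: 0.0
```

>>> servo_tool --pt "100 0 0 0 0 0 -0.177" --pt "100 0 0 0 0 0 -0.177" --pt "100 0 0 0 0 0 -0.177" --pt "100 0 0 0 0 0 -0.177" --pt "100 0 0 0 0 0 0" --pt "100 0 0 0 0 0 0" --pt "100 0 0 0 0 0 0" --pt "100 0 0 0 0 0 0"

```text
time_s: 10.15
ee_pos: [0.4856, 0.1101, 0.2054]
eef_rot: [3.142, -0.0, -3.105]
force: [0.5, 0.4, -0.3]
grip_width: 0.0941
grip_force: 0.0
```

```bash
python3 w.py pics/w3.png
```

```text
10.2 [0.4856 0.1102 0.2054] [ 180.     -0.   -177.86]
[313 208  18  50 852] [485.2 111.   39.4  13.5   2.4] z 0.0882
[ 150  237   58   55 2171] [514.9  -5.8  45.6  40.5 -60.7] z 0.0882
[   0  270   86   34 1515] [ 539.1 -115.6   68.3   14.9  -75.2] z 0.0879
```

View pics/w3.png

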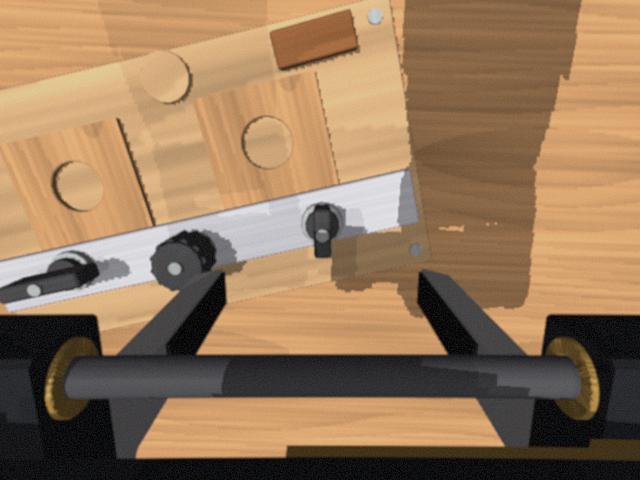

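The small wing at (322,233) runs vertically, centred between the fingers. It measures 39x14 mm at z 0.088, and the large wing at left lies along the bar. Descending to grip.

>>> servo_tool --pt "70 0 0.0004 0.036 0 0 0" --pt "60 0 0 0.036 0 0 0" --pt "50 0 0 0.036 0 0 0" --pt "40 0 0 0.036 0 0 0" --pt "0 0 0 0 0 0 0" --pt "0 0 0 0 0 0 0" --pt "0 0 0 0 0 0 0" --pt "0 0 0 0 0 0 0" --force 15

```text
time_s: 11.2
ee_pos: [0.4861, 0.1106, 0.0624]
eef_rot: [3.141, 0.002, -3.103]
force: [-0.0, -0.1, -0.4]
grip_width: 0.0177
grip_force: 0.0
```

>>> servo_tool --pt "0 0 0 0 0 0 0" --pt "0 0 0 0 0 0 0" --pt "0 0 0 0 0 0 0" --pt "0 0 0 0 0 0 0" --pt "0 0 0 0 0 0 0" --pt "0 0 0 0 0 0 0" --pt "0 0 0 0 0 0 0" --pt "0 0 0 0 0 0 0"

```text
time_s: 12.2
ee_pos: [0.486, 0.1105, 0.0622]
eef_rot: [3.142, 0.001, -3.103]
force: [-1.6, -0.1, 7.2]
grip_width: 0.0134
grip_force: 15.0
```

>>> servo_tool --pt "0 0 0 0 0 0 0.155" --pt "0 0 0 0 0 0 0.155" --pt "0 0 0 0 0 0 0.155" --pt "0 0 0 0 0 0 0.155" --pt "0 0 0 0 0 0 0.155" --pt "0 0 0 0 0 0 0.155" --pt "0 0 0 0 0 0 0.155" --pt "0 0 0 0 0 0 0.155"

```text
time_s: 13.2
ee_pos: [0.4866, 0.1114, 0.0622]
eef_rot: [3.138, -0.0, 1.935]
force: [3.7, 5.5, 2.1]
grip_width: 0.0142
grip_force: 15.0
```

>>> servo_tool --pt "0 0 0 0 0 0 0.04" --pt "0 0 0 0 0 0 0.04" --pt "0 0 0 0 0 0 0.03" --pt "0 0 0 0 0 0 0.03" --pt "0 0 0 0 0 0 0.02" --pt "0 0 0 0 0 0 0" --pt "0 0 0 0 0 0 0" --pt "0 0 0 0 0 0 0"

```text
time_s: 14.2
ee_pos: [0.4867, 0.1115, 0.0622]
eef_rot: [3.138, -0.001, 1.78]
force: [4.3, 7.5, 1.2]
grip_width: 0.0145
grip_force: 15.6
```

>>> servo_tool --pt "50 0 0 0 0 0 0" --pt "50 0 0 0 0 0 0" --pt "50 0 0 0 0 0 0" --pt "50 0 0 0 0 0 0" --pt "60 0 0 -0.036 0 0 0" --pt "70 0 0 -0.036 0 0 0" --pt "80 0 0 -0.036 0 0 0" --pt "80 0 0 -0.036 0 0 0"

```text
time_s: 15.2
ee_pos: [0.4854, 0.1105, 0.2067]
eef_rot: [-3.142, 0.0, 1.78]
force: [0.3, 0.3, 0.1]
grip_width: 0.0751
grip_force: 0.0
```

>>> servo_tool --pt "80 0 0 -0.02 0 0 0" --pt "80 0 0 0 0 0 0" --pt "80 0 0 0 0 0 0" --pt "80 0 0 0 0 0 0" --pt "80 0 0 0 0 0 0" --pt "80 0 0 0 0 0 0" --pt "80 0 0 0 0 0 0" --pt "80 0 0 0 0 0 0"

```text
time_s: 16.2
ee_pos: [0.4856, 0.1105, 0.2254]
eef_rot: [3.142, -0.0, 1.78]
force: [-0.1, -0.8, 0.0]
grip_width: 0.0749
grip_force: 0.0
```

```bash
python3 w.py pics/w4.png
```

```text
16.25 [0.4856 0.1106 0.2255] [180.    -0.   101.98]
[314 203  19  47 764] [485.9 112.   39.6  14.  -75.1] z 0.0882
[305 330  50  25 882] [514.3   6.3  45.5  22.9  13.2] z 0.0878
```

View pics/w4.png

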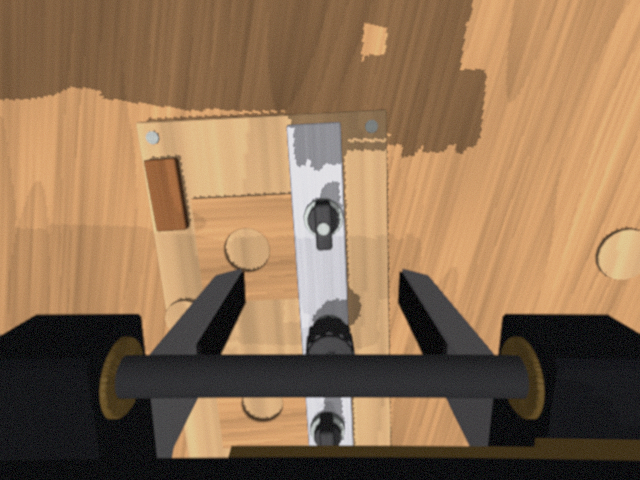

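The small wing at (323,226) lies along the bar, with heading -75.1°. The knob at (330,340) was never touched, and the large wing at (328,430) is still in line. Handing in.

```bash
python3 -c "
from station import ctrl
print(ctrl.hand_in())"
```

```text
the job is handed in; nothing more can be done
None
```

I turned the large wing fully home first and then the small one: both measure -75.1° against the clamp bar's -75.06°. The knob was left untouched, and the job was handed in after about 16 s; no verdict came back.

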